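Set the magnifier over the dark gravel

ROBOT

A 7-joint arm with a two-finger parallel gripper is mounted at the origin on the work surface. World frame = base frame: x ahead of the robot, y to its left, z up, the work surface at z = 0. Lengths are in m, angles in rad, forces in N, time in s.
With the tool pointing down it reaches from about 0.4 to 0.85 m from the base axis. Payload 4.5 kg.
Tool frame: the origin (TCP) lies between the finger pads; the fingertips stand 19 mm ahead of it and the grasp point (between the pads) is the TCP (r.tips_ahead is the distance from the TCP to the fingertips, in m); z points along the fingers, y is the line along which they close (so a half turn about z gives the same grasp; the last joint's range is limited). The gripper opens to 88 mm and grips with 3 to 60 N. Pads are 18 mm wide; open, the fingers measure 123 mm over their backs; the gripper's body (75 mm by 187 mm) begins 45 mm behind the grasp point.
Start: joints at [-1.115, 0.689, -0.195, 1.565, 0.157, 0.902, -0.215], TCP at [0.256, 0.57, 0.258] pointing down, gripper open.
Joint ranges: [-3.01, 3.01], [-0.46, 2.08], [-1.47, 1.51], [0.13, 2.56], [-1, 4.14], [0.04, 2.09], [-2.66, 2.66]. Speed limits (rad/s): [2.57, 2.57, 3.14, 3.14, 3.14, 3.14, 3.14].

INTERFACE

Orientations are given as a unit quaternion [x, y, z, w].
In Python, from plant import r, cams, models gives the robot as it stands. The module is installed in compiled form; this text tells all that it offers.
- The arm moves only by the tool jog_arm, never from a script. Its arguments are lists of equal length, an entry for each row: "turn": the turn, a rotation vector about the tool's x, y, z in rad, a list of three; "translation": the shift along the tool's x, y, z in m, a list of three; "grip": the closure, from 0 (fully open) to 1 (shut). In form: {"turn": [[ax, ay, az], ...], "translation": [[tx, ty, tz], ...], "grip": [grip, ...]}. A call has 1 to 20 rows; each row is the pose to reach, as a shift and turn from the pose commanded when the call began, along the tool's axes at that moment; what a row does not reach only later rows make up. A row lasts 1/8 s, in which the tool goes at most 62.5 mm and 10.7 degrees, less where a joint would pass 70% of its speed; a pose out of reach is approached as far as the arm can. A call with a gripper value outside its range is refused whole. The fingers move at their own pace and stop on an object; "force" is the grip in N (left out, the last holds). Time passes only in rows, so rows that repeat a pose let the fingers close. It gives the time, the measured TCP pose, the force, the opening and the grip force at its end, in the units of the state.
- r.get_state(): the state, without advancing time (a new reading comes with each control period).
- cams.snapshot(name): name is "scene" or "top" or "wrist"; returns the picture (400x640x3 uint8, red, green, blue); there is no depth.
- cams.camera_params(name): a dict with "fx", "fy", "cx", "cy" (pixels), "k1" (the pictures are not rectified: a ray, as slopes to the right and down, at radius r is drawn at 1 + k1 r^2 times it, then the intrinsics apply), "eye" and "orientation" of the camera in the world. Camera axes: x right, y up, looking along -z (the intrinsics and any distortion apply to the point x, -y, -z); pixel columns grow to the right and rows downward; lengths in m; the calibration is good to about 2 mm. A picture is of the moment at which its call begins: read the wrist's pose just before it. camera_params takes no time and is no camera call; for the wrist camera it gives the pose at the moment of the call.
- r.finish_job(): hands the job in; it is judged then, once.
Trained networks look in the newest picture that a camera, given by its name, has taken for a name from the list of things; names that differ only in an ending like _2 or _b are one class to them, and where a whole thing is asked for, a point or a joint stands for the part that bears it (a point fixed in the world has none). Each returns a list of dicts, best first, with "p" (0 to 1); they miss things now and then, are a little off and sometimes report something else, mostly with a low value. They report only what shows in the picture. A call takes as long as a camera call.
- models.find_in(camera, name): "position" ([x, y, z] in m, in world coordinates, good to about 4 mm: the middle of the surface that is visible of it).
- models.masks_of(camera, name): "pixels" (400x640 bool, what is visible of it).
- models.place_of(camera, name): "position" ([x, y, z] in m, in world coordinates, good to about 4 mm: a listed point, or the origin of a listed thing).
The state is a dict: "clock": time; "q": joint angles; "qd": joint speeds; "joint_torque": joint torques, N m; "tool_pos": TCP position; "eef_rot": TCP orientation; "contact_force": force on the tool from outside, world axes, zero at the start; "moment": the same for the moment, N m; "opening": opening from 0.0 (shut) to 1.0 (fully open); "finger_force": force on a finger pad.
Only numpy, scipy, OpenCV 4.12 (cv2) and the standard library are available. Lean on these libraries where they do the work, as an engineer would, in place of code of your own. Each camera call takes 0.05 s, during which the arm holds its last target. There are 200 camera calls.

TASK

The tall white jar with the yellow cap is blocking the magnifier: first stand it upright on the cork coaster. Then pinch the orange lock tab and, keeping it pressed, slide the magnifier until its lens is centred over the dish of dark gravel, letting go so that the tab springs out and locks. Finally switch on its lamp by twisting the red knob clockwise to its stop and releasing it to spring back; do not hit the jar with the magnifier and leave the bottle, tumbler, mug and terracotta sugar jar alone.

Things in the scene. Friction and masses are not known exactly. Their poses are not given: they have to be found in the camera images.
- stand: Grey inspection stand fixed to the table, base plate 110 x 460 x 10 mm with a toothed rail along its y axis and black end blocks 44 mm high at its ends. Origin: centre of the underside. Its +x side (away from the robot) is the lane where the dishes stand and the lens travels; the carriage runs along its +y.
- carriage (a joint): Position of the aluminium carriage (m), 0 to 0.340, growing along stand +y; carriage centre is at stand y = value - 0.170. About 1 N friction when unlocked. The tab's pin locks it in notches at every whole multiple of 0.012 m (1 mm play each way); let go between notches it normally snaps to the nearest one.
- lock_tab (a joint): Travel of the orange lock tab (m): 0 = sprung out, pin in a notch, locked; 0.010 = fully pressed towards stand +x. Above 0.008 the carriage is free. Spring force 4.5 N out, 7.5 N fully pressed. Push it in by pinching it against the black cheek behind it.
- carriage_grip (a point): Where to pinch the carriage: on its centre, 84 mm above the table, axes as the stand. Pinch from above along stand x: the black fixed cheek (50 mm along y, top at 106 mm) has its outer face 16 mm to +x; the orange tab (36 mm along y, 50 to 102 mm above the table) has its outer face 26 mm to -x sprung out, 16 mm pressed. Carriage plate top: 46 mm above the table.
- magnifier: Round magnifier lens in a white ring, 88 mm across, 12 mm thick, level, carried by the carriage 125 mm to stand +x of its centre. Origin: lens centre, 100 mm above the table. Axes as the stand. Its upright steel rod (12 mm thick, top at 106 mm) stands 73 mm to +x of the carriage centre.
- dish_dark: White dish, 66 mm across and 16 mm high, fixed, full of dark grey-black gravel: the one to view. Origin: centre of the underside.
- dish_pale: The same dish with pale cream pebbles, fixed. Not the one to view.
- dish_red: The same dish with reddish brown chips, fixed. Not the one to view.
- jar: Tall white sample jar with a yellow cap, loose, 50 mm diameter, 125 mm high, about 0.25 kg, upright in the lane between the lens and the dishes. Origin: centre of the underside.
- coaster: Round cork coaster, 100 mm diameter, 6 mm thick, fixed, lying flat at the left or right of the stand. Origin: centre of the underside; the jar stands at 6 mm height on it.
- lamp_box: Grey lamp switch box, 100 x 100 x 55 mm, fixed, at the other side of the stand, with a red knob in the middle of its top. Origin: centre of the underside.
- lamp_knob (a joint): Turn of the red knob (rad), clockwise seen from above: 0 at rest, 1.10 at its stop. A spring returns it to 0 when released (0.03 N m at rest, 0.12 N m at the stop).
- knob_grip (a point): On the knob's vertical axis, 87 mm above the table, turning with the knob. The knob's red grip bar is 50 mm long along this point's x, 12 mm thick along its y, from 65 to 101 mm above the table; a black disc of 48 mm diameter lies under it (top at 65 mm).
- water_bottle: Green bottle with blue cap, loose, 64 mm diameter, 200 mm high. Bystander. Origin: centre of the underside.
- tumbler: Clear glass, loose, 68 mm diameter, 100 mm high. Bystander. Origin: centre of the underside.
- mug: Blue mug, loose, 72 mm diameter without its handle (at its +y), 85 mm high. Bystander. Origin: centre of the underside.
- sugar_jar: Reddish-brown terracotta jar with steel cap, loose, 68 mm diameter, 100 mm high. Bystander. Origin: centre of the underside.

How it is judged:
By the outcome, as a careful person would: the job done as asked, in the order asked, and still so for the second after the job is handed in, with the robot touching nothing.
It also fails if it takes over 72 s, if anything falls off the work surface, if the arm or the gripper's body presses on something with over 40 N, if the wrist force passes 120 N, or if a joint passes its speed limit or range.

## Working session

There is one attempt and no reset: what is moved stays moved. The work goes in short steps, Python scripts to look and compute and a tool call to move; the robot and the scene stay as the last step left them, time stands still between calls to the robot, and variables do not carry over. Pictures are saved under pics/ and viewed, at most 13 in all, crops included, and the job is handed in when it is done.

Besides the shell and the picture viewer there is one more tool, called after "Call:" by a JSON object that holds its "fn" and its "kwargs", one argument or row to a line. jog_arm: Moves the arm, as the interface text tells. Its arguments: {"type":"object","properties":{"turn":{"type":"array"},"translation":{"type":"array"},"grip":{"type":"array"},"force":{"type":"number"}},"required":["turn","translation","grip"]}

```bash
mkdir -p pics; python3 - <<'E'
from plant import r,cams,models
import cv2,numpy as np
s=r.get_state();print(s)
for c in("scene","top"):
    cv2.imwrite(f"pics/{c}0.png",cams.snapshot(c)[:,:,::-1])
    for n in["stand","carriage_grip","magnifier","dish_dark","dish_pale","dish_red","jar","coaster","lamp_box","knob_grip","water_bottle","tumbler","mug","sugar_jar"]:
        print(c,n,[(np.round(d["position"],3).tolist(),round(d["p"],2)) for d in models.place_of(c,n)[:2]])
print(r.get_state()["clock"])
E
```

```text
{'clock': 0.0, 'q': array([-1.11518619,  0.68998996, -0.19451625,  1.56631341,  0.15730052,
        0.9024695 , -0.21512215]), 'qd': array([ 0.00124752,  0.00139944,  0.00256529,  0.0004701 ,  0.00027611,
       -0.00045108, -0.0010853 ]), 'joint_torque': array([ 7.05990897e-05, -5.27563155e+01, -1.26692455e+00, -1.53427362e+01,
       -5.26759133e-02,  6.79404155e-03,  1.73577687e-04]), 'tool_pos': array([0.25568698, 0.56967537, 0.25691447]), 'eef_rot': array([ 2.09315310e-01,  9.77847790e-01, -8.85371104e-04, -1.26687161e-04]), 'contact_force': array([ 0.14478644, -0.42469764, -0.42965118]), 'moment': array([-0.05692878, -0.06636664, -0.01699597]), 'finger_force': 0.0, 'opening': 0.9976396225234321}
scene stand [([0.503, 0.026, 0.001], 0.85), ([0.653, -0.123, 0.099], 0.58)]
scene carriage_grip [([0.641, -0.011, -0.004], 0.71), ([0.529, -0.14, 0.085], 0.64)]
scene magnifier [([0.652, -0.125, 0.099], 0.84)]
scene dish_dark [([0.651, -0.124, 0.1], 0.68), ([0.623, 0.063, 0.001], 0.59)]
scene dish_pale [([0.609, 0.203, -0.001], 0.75), ([0.508, -0.345, 0.001], 0.7)]
scene dish_red [([0.6
[... 584 characters left out ...]
3, 0.101], 0.96)]
top dish_dark [([0.624, 0.064, -0.002], 0.91), ([0.461, 0.36, -0.003], 0.34)]
top dish_pale [([0.608, 0.2, -0.001], 0.53)]
top dish_red [([0.616, 0.133, -0.001], 0.69)]
top jar [([0.645, -0.008, 0.005], 0.74)]
top coaster [([0.502, -0.34, 0.004], 0.86)]
top lamp_box [([0.459, 0.362, -0.006], 0.91), ([0.459, 0.366, 0.088], 0.3)]
top knob_grip [([0.461, 0.359, -0.003], 0.7), ([0.459, 0.367, 0.086], 0.5)]
top water_bottle [([0.342, 0.208, -0.003], 0.73), ([0.694, 0.38, 0.002], 0.15)]
top tumbler [([0.349, -0.207, 0.003], 0.57), ([0.507, -0.344, 0.001], 0.46)]
top mug [([0.694, 0.381, 0.001], 0.7), ([0.459, 0.361, -0.003], 0.52)]
top sugar_jar [([0.7, -0.369, 0.003], 0.97)]
1.5
```

View pics/top0.png

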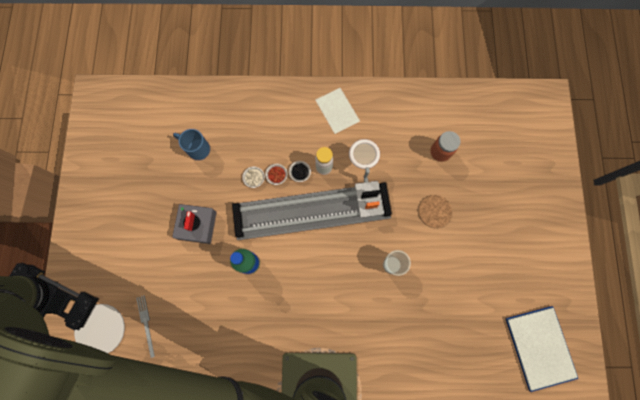

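View pics/scene0.png

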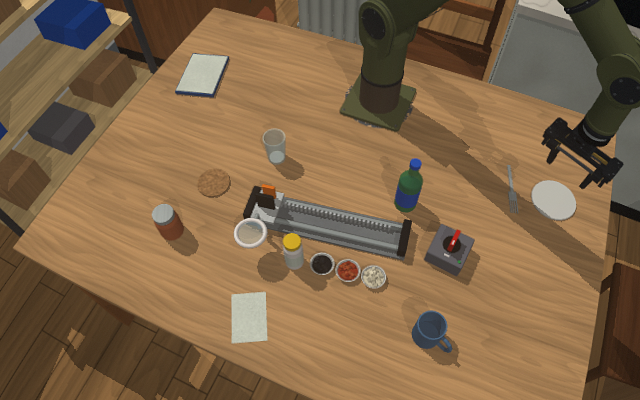

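The dishes read pale, red, dark from left to right in the top view (pixels 253, 276 and 300, row about 173). The jar is at (325,158), the lens at (365,153), the coaster at (435,211) and the knob at (190,222). The network positions agree with this. Next I'll get the stand yaw and write a move helper.

```bash
cat > h.py <<'E'
from plant import r,cams,models
import numpy as np,cv2
from scipy.spatial.transform import Rotation as R
def go(p,yaw):
    "tool-frame shift and turn to world p, tool down, tool y along yaw (or +pi, nearest)"
    s=r.get_state();R0=R.from_quat(s["eef_rot"]);out=[]
    for k in(0,np.pi):
        a=yaw+k; y=np.array([np.cos(a),np.sin(a),0]);z=np.array([0,0,-1.]);x=np.cross(y,z)
        out.append((R0.inv()*R.from_matrix(np.c_[x,y,z])).as_rotvec())
    t=min(out,key=np.linalg.norm)
    print("shift",R0.inv().apply(np.array(p)-s["tool_pos"]).round(4).tolist(),"turn",t.round(4).tolist(),"tcp",s["tool_pos"].round(4),"q7",s["q"][6].round(2),"t",s["clock"])
def ray(cam,uv,z):
    c=cams.camera_params(cam);p=(np.array(uv,float)-[c["cx"],c["cy"]])/[c["fx"],c["fy"]]
    u=p.copy()
    for _ in range(20): u=p/(1+c["k1"]*(u@u))
    d=R.from_quat(c["orientation"]).apply([u[0],-u[1],-1]);e=np.array(c["eye"])
    return e+d*(z-e[2])/d[2]
def places(cam,names):
    cams.snapshot(cam)
    for n in names: print(n,[(np.round(d["position"],4).tolist(),round(d["p"],2)) for d in models.place_of(cam,n)[:2]])
E
python3 - <<'E'
from h import *
im=cams.snapshot("top")
m=models.masks_of("top","stand")[0]["pixels"]
v,u=np.nonzero(m)
P=np.array([ray("top",(a,b),0.02)[:2] for a,b in zip(u[::3],v[::3])])
rect=cv2.minAreaRect(P.astype(np.float32));print(rect)
print(cams.camera_params("wrist"))
go([.642,-.009,.29],.12)
E
```

```text
((0.5654836297035217, 0.03652265667915344), (0.2522577941417694, 0.4678361117839813), 10.357571601867676)
{'fx': 351.65847076338355, 'fy': 351.65847076338355, 'cx': 321.64581272104965, 'cy': 205.91982842769883, 'k1': -0.03999518325623505, 'eye': array([0.19183686, 0.59835935, 0.38404063]), 'orientation': array([-0.11451546, -0.07455882,  0.53791995,  0.83184693])}
shift [-0.5894, -0.3704, -0.0323] turn [0.0, 0.0, 1.029] tcp [0.2559 0.5702 0.2577] q7 -0.22 t 1.6
```

Call:
{"fn": "jog_arm", "kwargs": {
  "turn": [
    [0, 0, 0.3],
    [0, 0, 0.6],
    [0, 0, 0.9],
    [0, 0, 1.03],
    [0, 0, 1.03],
    [0, 0, 1.03],
    [0, 0, 1.03],
    [0, 0, 1.03],
    [0, 0, 1.03],
    [0, 0, 1.03],
    [0, 0, 1.03],
    [0, 0, 1.03],
    [0, 0, 1.03],
    [0, 0, 1.03],
    [0, 0, 1.03],
    [0, 0, 1.03],
    [0, 0, 1.03]
  ],
  "translation": [
    [-0.05, -0.03, -0.03],
    [-0.589, -0.37, -0.032],
    [-0.589, -0.37, -0.032],
    [-0.589, -0.37, -0.032],
    [-0.589, -0.37, -0.032],
    [-0.589, -0.37, -0.032],
    [-0.589, -0.37, -0.032],
    [-0.589, -0.37, -0.032],
    [-0.589, -0.37, -0.032],
    [-0.589, -0.37, -0.032],
    [-0.589, -0.37, -0.032],
    [-0.589, -0.37, -0.032],
    [-0.589, -0.37, -0.032],
    [-0.589, -0.37, -0.032],
    [-0.589, -0.37, -0.032],
    [-0.589, -0.37, -0.032],
    [-0.589, -0.37, -0.032]
  ],
  "grip": [0, 0, 0, 0, 0, 0, 0, 0, 0, 0, 0, 0, 0, 0, 0, 0, 0]
}}

```text
clock: 3.72
tool_pos: [0.6416, -0.0079, 0.2899]
eef_rot: [0.663, 0.748, 0.0, -0.0]
contact_force: [-0.6, 0.6, -0.5]
opening: 0.998
finger_force: 0.0
```

```bash
python3 - <<'E'
from h import *
places("wrist",["jar","dish_dark","dish_red","dish_pale","magnifier","carriage_grip"])
cv2.imwrite("pics/w1.png",cams.snapshot("wrist")[:,:,::-1])
go([.642,-.009,.095],.12); print(cams.camera_params("wrist")["eye"])
E
```

```text
jar [([0.6426, -0.0091, 0.002], 0.95)]
dish_dark [([0.6254, 0.0683, -0.0002], 0.96)]
dish_red [([0.6132, 0.1303, 0.0], 0.78)]
dish_pale []
magnifier [([0.6537, -0.1217, 0.1016], 0.93)]
carriage_grip []
shift [-0.0005, 0.0002, 0.1947] turn [-0.0001, -0.0, -0.0011] tcp [ 0.6418 -0.0085  0.2897] q7 0.09 t 4.125
[0.63284371 0.06009811 0.4159882 ]
```

View pics/w1.png

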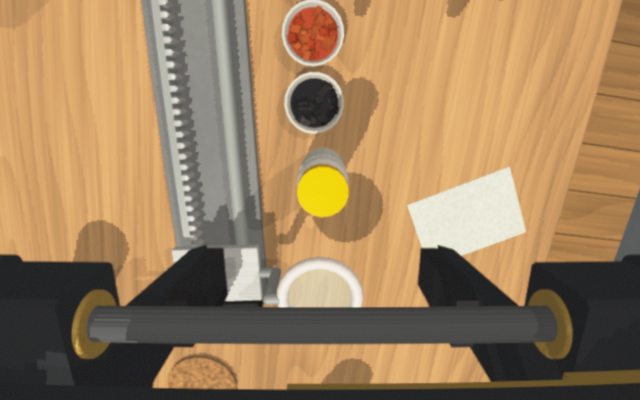

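The wrist view shows the jar at (322,190), standing clear of the lens at (320,287) and the dark dish at (314,102). I'm descending on the jar with the fingers closing along stand x.

Call:
{"fn": "jog_arm", "kwargs": {
  "turn": [
    [0, 0, 0],
    [0, 0, 0],
    [0, 0, 0],
    [0, 0, 0],
    [0, 0, 0],
    [0, 0, 0],
    [0, 0, 0],
    [0, 0, 0],
    [0, 0, 0],
    [0, 0, 0],
    [0, 0, 0],
    [0, 0, 0]
  ],
  "translation": [
    [0, 0.0005, 0.05],
    [0, 0.0005, 0.1],
    [0, 0.0005, 0.15],
    [0, 0.0005, 0.18],
    [0, 0.0005, 0.197],
    [0, 0.0005, 0.197],
    [0, 0.0005, 0.197],
    [0, 0.0005, 0.197],
    [0, 0.0005, 0.197],
    [0, 0.0005, 0.197],
    [0, 0.0005, 0.197],
    [0, 0.0005, 0.197]
  ],
  "grip": [0, 0, 0, 0, 0, 0, 1, 1, 1, 1, 1, 1],
  "force": 20
}}

```text
clock: 5.62
tool_pos: [0.6425, -0.0083, 0.0931]
eef_rot: [0.664, 0.748, 0.0, 0.0]
contact_force: [-0.9, -0.5, 4.8]
opening: 0.559
finger_force: 20.0
```

```bash
python3 - <<'E'
from h import *
s=r.get_state();print(s["opening"],s["finger_force"])
z=s["tool_pos"][2]
go([.505,-.342,.27],.12);go([.505,-.342,z+.008],.12)
E
```

```text
0.5585788397998585 20.000056489370763
shift [-0.315, -0.176, -0.177] turn [0.0006, -0.0001, -0.001] tcp [ 0.6425 -0.0083  0.0931] q7 0.1 t 5.625
shift [-0.315, -0.1761, -0.0081] turn [0.0006, -0.0001, -0.001] tcp [ 0.6425 -0.0083  0.0931] q7 0.1 t 5.625
```

Call:
{"fn": "jog_arm", "kwargs": {
  "turn": [
    [0, 0, 0],
    [0, 0, 0],
    [0, 0, 0],
    [0, 0, 0],
    [0, 0, 0],
    [0, 0, 0],
    [0, 0, 0],
    [0, 0, 0],
    [0, 0, 0],
    [0, 0, 0],
    [0, 0, 0],
    [0, 0, 0],
    [0, 0, 0],
    [0, 0, 0],
    [0, 0, 0],
    [0, 0, 0]
  ],
  "translation": [
    [0, 0, -0.02],
    [0, 0, -0.06],
    [0, 0, -0.1],
    [0, 0, -0.14],
    [0, 0, -0.165],
    [-0.02, -0.01, -0.17],
    [-0.06, -0.03, -0.17],
    [-0.1, -0.055, -0.17],
    [-0.14, -0.08, -0.17],
    [-0.18, -0.1, -0.17],
    [-0.22, -0.125, -0.17],
    [-0.26, -0.15, -0.17],
    [-0.29, -0.165, -0.17],
    [-0.31, -0.175, -0.17],
    [-0.315, -0.176, -0.17],
    [-0.315, -0.176, -0.17]
  ],
  "grip": [1, 1, 1, 1, 1, 1, 1, 1, 1, 1, 1, 1, 1, 1, 1, 1]
}}

```text
clock: 7.62
tool_pos: [0.5043, -0.3418, 0.2621]
eef_rot: [0.664, 0.748, 0.0, -0.001]
contact_force: [0.1, 0.1, -3.0]
opening: 0.556
finger_force: 20.0
```

```bash
python3 - <<'E'
from h import *
places("top",["coaster","jar"])
places("wrist",["coaster","jar"])
cv2.imwrite("pics/w2.png",cams.snapshot("wrist")[:,:,::-1])
go([.505,-.342,.1],.12)
E
```

```text
coaster [([0.5058, -0.3435, 0.0034], 0.98)]
jar [([0.5047, -0.3424, 0.173], 0.64), ([0.6519, -0.126, 0.1025], 0.51)]
coaster [([0.5073, -0.3475, -0.0032], 0.8), ([0.3455, -0.2068, -0.0026], 0.5)]
jar [([0.5063, -0.3428, 0.1686], 0.78)]
shift [-0.0007, -0.0004, 0.1627] turn [0.0001, -0.0003, 0.0004] tcp [ 0.5053 -0.3413  0.2627] q7 0.64 t 7.975
```

View pics/w2.png

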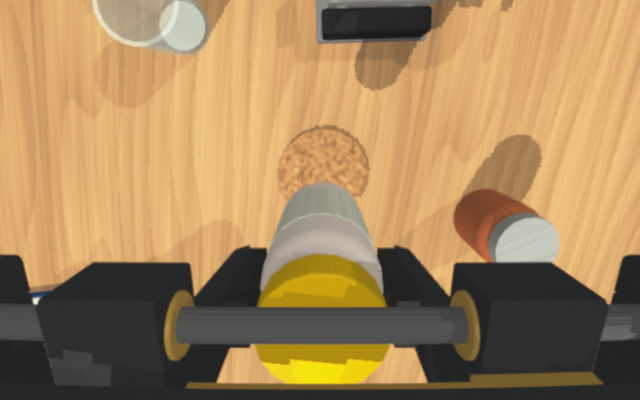

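The jar hangs upright right over the coaster at (323,165) in the picture. I'm lowering it now.

Call:
{"fn": "jog_arm", "kwargs": {
  "turn": [
    [0, 0, 0],
    [0, 0, 0],
    [0, 0, 0],
    [0, 0, 0],
    [0, 0, 0],
    [0, 0, 0],
    [0, 0, 0],
    [0, 0, 0],
    [0, 0, 0],
    [0, 0, 0]
  ],
  "translation": [
    [-0.001, 0, 0.04],
    [-0.002, 0, 0.08],
    [-0.002, 0, 0.12],
    [-0.002, 0, 0.145],
    [-0.002, 0, 0.155],
    [-0.002, 0, 0.159],
    [-0.002, 0, 0.161],
    [-0.002, 0, 0.1625],
    [-0.002, 0, 0.1625],
    [-0.002, 0, 0.1625]
  ],
  "grip": [1, 1, 1, 1, 1, 1, 1, 1, 1, 1]
}}

```text
clock: 9.22
tool_pos: [0.5053, -0.3442, 0.1005]
eef_rot: [0.664, 0.748, 0.0, 0.0]
contact_force: [0.5, -0.1, -1.2]
opening: 0.557
finger_force: 20.0
```

Call:
{"fn": "jog_arm", "kwargs": {
  "turn": [
    [0, 0, 0],
    [0, 0, 0],
    [0, 0, 0],
    [0, 0, 0],
    [0, 0, 0],
    [0, 0, 0],
    [0, 0, 0],
    [0, 0, 0],
    [0, 0, 0],
    [0, 0, 0],
    [0, 0, 0],
    [0, 0, 0],
    [0, 0, 0],
    [0, 0, 0],
    [0, 0, 0],
    [0, 0, 0]
  ],
  "translation": [
    [0, 0, 0.001],
    [0, 0, 0.0015],
    [0, 0, 0.0015],
    [0, 0, 0.0015],
    [0, 0, 0.0015],
    [0, 0, 0.0015],
    [0, 0, -0.03],
    [0, 0, -0.08],
    [0, 0, -0.13],
    [0, 0, -0.17],
    [0.03, 0, -0.19],
    [0.09, 0, -0.19],
    [0.14, 0, -0.19],
    [0.165, 0, -0.19],
    [0.165, 0, -0.19],
    [0.165, 0, -0.19]
  ],
  "grip": [1, 1, 0.2, 0.2, 0.2, 0.2, 0, 0, 0, 0, 0, 0, 0, 0, 0, 0]
}}

```text
clock: 11.22
tool_pos: [0.4857, -0.1817, 0.2903]
eef_rot: [0.664, 0.747, -0.0, 0.001]
contact_force: [-0.1, 0.5, 0.7]
opening: 0.999
finger_force: 0.0
```

```bash
python3 - <<'E'
from h import *
places("wrist",["carriage_grip","dish_dark","magnifier","stand"])
cv2.imwrite("pics/w3.png",cams.snapshot("wrist")[:,:,::-1])
places("top",["jar","magnifier","carriage_grip"])
go([.5285,-.141,.084],.13)
E
```

```text
carriage_grip [([0.5287, -0.1413, 0.0889], 0.72)]
dish_dark []
magnifier [([0.6542, -0.1233, 0.1024], 0.68)]
stand []
jar []
magnifier [([0.6518, -0.1248, 0.1006], 0.58), ([0.6243, 0.0663, -0.0035], 0.47)]
carriage_grip [([0.5295, -0.1411, 0.0849], 0.73), ([0.4591, 0.3595, -0.0031], 0.42)]
shift [0.034, 0.0473, 0.2061] turn [0.0, -0.0001, -0.0113] tcp [ 0.4856 -0.1804  0.2901] q7 0.39 t 11.725
```

View pics/w3.png

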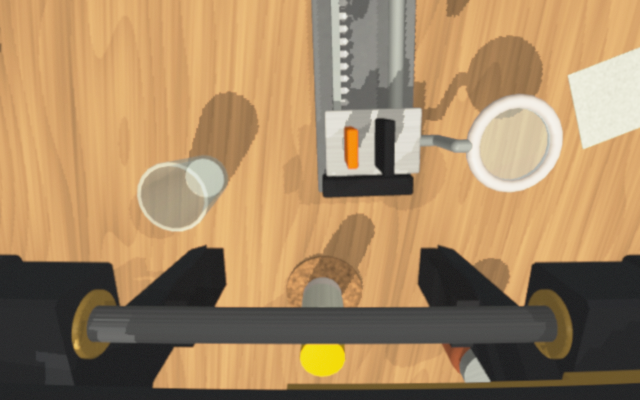

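The jar stands on the coaster. The tab is at (351,147), the cheek at (385,147) and the lens at (515,142). I'll refine the geometry from pixels.

```bash
python3 - <<'E'
from h import *
im=cams.snapshot("wrist")
def box(m,z):
    c,_=cv2.findContours(m.astype(np.uint8),cv2.RETR_EXTERNAL,cv2.CHAIN_APPROX_NONE);c=max(c,key=cv2.contourArea)
    P=np.array([ray("wrist",p[0],z)[:2] for p in c],np.float32)
    return cv2.minAreaRect(P)
f=im.astype(int);roi=np.zeros(im.shape[:2],bool);roi[100:178,320:425]=1
print("tab",box(roi&(f[...,0]>f[...,2]+90),.102))
bm=roi&(f.sum(2)<120);bm[174:]=0
print("cheek",box(bm,.106))
g=cv2.cvtColor(im,cv2.COLOR_RGB2GRAY)
for v in(5,50,90): 
    d=np.diff(g[v].astype(int)); print(v,[(i,d[i]) for i in range(290,440) if abs(d[i])>18])
C=np.array([.529,-.141]);M=np.array([.653,-.1235]);D=np.array([.6245,.066])
for y in(.1,.115,.13,.145):
    ex=np.array([np.cos(y),np.sin(y)]);ey=np.array([-ex[1],ex[0]])
    print(y,"C->M",(M-C)@ex,(M-C)@ey,"M->D",(D-M)@ex,(D-M)@ey,"stand->C",(C-[.5015,.0255])@ex,(C-[.5015,.0255])@ey)
E
```

```text
tab ((0.5066060423851013, -0.143762469291687), (0.011444765143096447, 0.03652505204081535), 8.242558479309082)
cheek ((0.5334556698799133, -0.13891027867794037), (0.012133181095123291, 0.045412734150886536), 6.943946838378906)
5 [(330, np.int64(40)), (331, np.int64(23)), (337, np.int64(-19)), (346, np.int64(-21)), (402, np.int64(-19)), (403, np.int64(-20))]
50 [(331, np.int64(35)), (332, np.int64(26)), (339, np.int64(-54)), (340, np.int64(-31)), (349, np.int64(19)), (402, np.int64(-23))]
90 [(313, np.int64(-19)), (332, np.int64(41)), (346, np.int64(-20)), (347, np.int64(-39)), (348, np.int64(-44)), (349, np.int64(-21))]
0.1 C->M 0.1251276012857947 0.005033229228158749 M->D -0.00943918625584977 0.19139854169462048 stand->C 0.010740350673448903 -0.16841361247657907
0.115 C->M 0.12518902030185186 0.0031558193646844517 M->D -0.006567253902355824 0.19151859224676332 stand->C 0.008213032951095989 -0.16855576551914267
0.13 C->M 0.1252222723164784 0.0012776994551666164 M->D -0.0036938439444392547 0.19159555192361366 stand->C 0.00568386733097756 -0.16865999422555383
0.145 C->M 0.12522734984811115 -0.0006007079313383769 M->D -0.000819602887218468 0.1916294034095688 stand->C 0.0031534228646882927 -0.1687262751447932
```

```bash
python3 - <<'E'
from h import *
go([.5235,-.1418,.084],.14)
E
```

```text
shift [0.0337, 0.0422, 0.2062] turn [-0.0, -0.0001, -0.021] tcp [ 0.4856 -0.1803  0.2902] q7 0.39 t 11.775
```

Call:
{"fn": "jog_arm", "kwargs": {
  "turn": [
    [0, 0, -0.021],
    [0, 0, -0.021],
    [0, 0, -0.021],
    [0, 0, -0.021],
    [0, 0, -0.021],
    [0, 0, -0.021],
    [0, 0, -0.021],
    [0, 0, -0.021],
    [0, 0, -0.021],
    [0, 0, -0.021]
  ],
  "translation": [
    [0.02, 0.03, 0.02],
    [0.034, 0.042, 0.06],
    [0.034, 0.042, 0.1],
    [0.034, 0.042, 0.14],
    [0.034, 0.042, 0.16],
    [0.034, 0.042, 0.18],
    [0.034, 0.042, 0.195],
    [0.034, 0.042, 0.206],
    [0.034, 0.042, 0.206],
    [0.034, 0.042, 0.206]
  ],
  "grip": [0.25, 0.25, 0.25, 0.25, 0.25, 0.25, 0.25, 0.25, 0.25, 0.25]
}}

```text
clock: 13.02
tool_pos: [0.5236, -0.1416, 0.0847]
eef_rot: [0.656, 0.755, 0.0, 0.0]
contact_force: [0.5, -1.0, 1.0]
opening: 0.748
finger_force: 0.0
```

```bash
python3 - <<'E'
from h import *
go([.5275,-.1413,.084],.14)
cv2.imwrite("pics/w4.png",cams.snapshot("wrist")[:,:,::-1])
E
```

```text
shift [-0.0003, 0.0039, 0.0007] turn [0.0009, 0.0003, -0.0001] tcp [ 0.5236 -0.1416  0.0847] q7 0.32 t 13.025
```

View pics/w4.png

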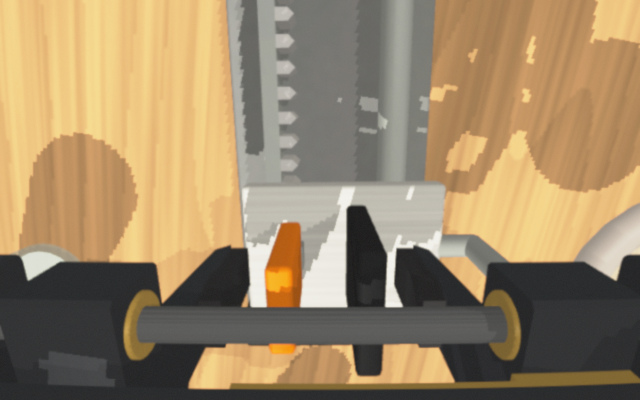

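The tab (left edge about x=266) and the cheek (right edge about x=383) both sit between the fingers. Their midpoint matches the TCP, so C is 5 mm towards +x. I'll shift by that and pinch.

Call:
{"fn": "jog_arm", "kwargs": {
  "turn": [
    [0, 0, 0],
    [0, 0, 0],
    [0, 0, 0],
    [0, 0, 0],
    [0, 0, 0],
    [0, 0, 0],
    [0, 0, 0]
  ],
  "translation": [
    [0, 0.003, 0],
    [0, 0.005, 0],
    [0, 0.005, 0],
    [0, 0.005, 0],
    [0, 0.005, 0],
    [0, 0.005, 0],
    [0, 0.005, 0]
  ],
  "grip": [0.25, 0.4, 0.8, 1, 1, 1, 1],
  "force": 25
}}

```text
clock: 13.95
tool_pos: [0.5297, -0.1404, 0.0842]
eef_rot: [0.656, 0.755, 0.001, 0.001]
contact_force: [4.8, -0.4, -4.9]
opening: 0.359
finger_force: 25.0
```

```bash
python3 - <<'E'
from h import *
s=r.get_state();print(s["opening"]*88,s["contact_force"],s["moment"])
p=s["tool_pos"]
for y in(.13,.145): go(p+.192*np.array([-np.sin(y),np.cos(y),0]),.14)
E
```

```text
31.600959911907402 [ 4.75592712 -0.37844989 -4.8911788 ] [-0.01760727 -0.48845976  0.08430232]
shift [0.192, 0.0021, -0.0] turn [0.0029, 0.0002, 0.0008] tcp [ 0.5297 -0.1404  0.0842] q7 0.32 t 13.95
shift [0.192, -0.0008, -0.0] turn [0.0029, 0.0002, 0.0008] tcp [ 0.5297 -0.1404  0.0842] q7 0.32 t 13.95
```

Call:
{"fn": "jog_arm", "kwargs": {
  "turn": [
    [0, 0, 0],
    [0, 0, 0],
    [0, 0, 0],
    [0, 0, 0],
    [0, 0, 0],
    [0, 0, 0],
    [0, 0, 0],
    [0, 0, 0]
  ],
  "translation": [
    [0.005, 0.0015, 0],
    [0.02, 0.0015, 0],
    [0.04, 0.0015, 0],
    [0.06, 0.0015, 0],
    [0.08, 0.0015, 0],
    [0.1, 0.0015, 0],
    [0.1, 0.0015, 0],
    [0.1, 0.0015, 0]
  ],
  "grip": [1, 1, 1, 1, 1, 1, 1, 1]
}}

```text
clock: 14.95
tool_pos: [0.5148, -0.0414, 0.0842]
eef_rot: [0.656, 0.755, -0.001, -0.001]
contact_force: [-0.5, 1.5, 1.2]
opening: 0.354
finger_force: 25.0
```

```bash
python3 - <<'E'
from h import *
s=r.get_state();print(s["opening"]*88,s["contact_force"],s["tool_pos"],s["tool_pos"][:2]-[.5297,-.1404])
places("top",["magnifier","dish_dark"])
places("wrist",["magnifier","dish_dark"])
E
```

```text
31.16092644134796 [-0.46489137  1.4785751   1.15118979] [ 0.51476595 -0.04139736  0.08421586] [-0.01493405  0.09900264]
magnifier []
dish_dark []
magnifier []
dish_dark [([0.625, 0.0657, -0.0012], 0.93)]
```

Call:
{"fn": "jog_arm", "kwargs": {
  "turn": [
    [0, 0, 0],
    [0, 0, 0],
    [0, 0, 0],
    [0, 0, 0],
    [0, 0, 0],
    [0, 0, 0],
    [0, 0, 0],
    [0, 0, 0]
  ],
  "translation": [
    [0.01, 0, 0],
    [0.03, 0, 0],
    [0.05, -0.0005, 0],
    [0.07, -0.0005, 0],
    [0.085, -0.0005, 0],
    [0.092, -0.0005, 0],
    [0.092, -0.0005, 0],
    [0.092, -0.0005, 0]
  ],
  "grip": [1, 1, 1, 1, 1, 1, 1, 1]
}}

```text
clock: 16.25
tool_pos: [0.5009, 0.0503, 0.0842]
eef_rot: [0.656, 0.755, -0.001, -0.001]
contact_force: [-4.4, 0.3, 6.1]
opening: 0.357
finger_force: 25.0
```

```bash
python3 - <<'E'
from h import *
s=r.get_state();d=s["tool_pos"][:2]-[.5297,-.1404]
print(s["opening"]*88,s["contact_force"],d,np.hypot(*d))
places("scene",["magnifier","dish_dark"])
im=cams.snapshot("wrist");places("wrist",["magnifier","dish_dark"])
cv2.imwrite("pics/w5.png",im[:,:,::-1])
E
```

```text
31.37304822165956 [-4.35638664  0.2756083   6.06714126] [-0.02881925  0.19073437] 0.1928993265118333
magnifier [([0.6242, 0.0672, 0.0993], 0.91)]
dish_dark [([0.6243, 0.0646, 0.0014], 0.46)]
magnifier []
dish_dark []
```

View pics/w5.png

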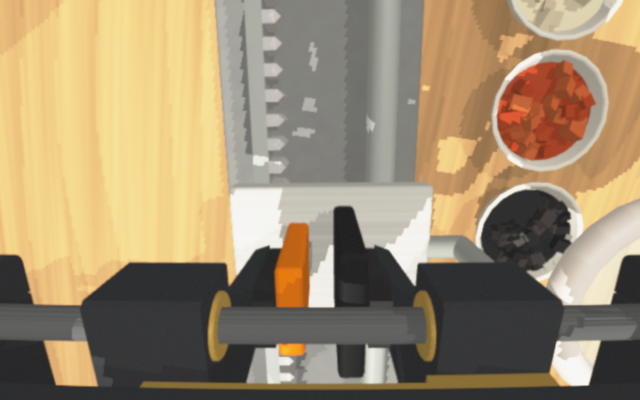

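Call:
{"fn": "jog_arm", "kwargs": {
  "turn": [
    [0, 0, 0],
    [0, 0, 0],
    [0, 0, 0],
    [0, 0, 0],
    [0, 0, 0],
    [0, 0, 0],
    [0, 0, 0],
    [0, 0, 0],
    [0, 0, 0],
    [0, 0, 0],
    [0, 0, 0],
    [0, 0, 0],
    [0, 0, 0]
  ],
  "translation": [
    [-0.001, -0.001, 0],
    [-0.001, -0.001, 0],
    [-0.001, -0.001, 0],
    [-0.001, -0.002, 0],
    [-0.001, -0.004, 0],
    [-0.001, -0.005, 0],
    [-0.001, -0.005, 0],
    [-0.001, -0.005, -0.02],
    [-0.001, -0.005, -0.06],
    [-0.001, -0.005, -0.11],
    [-0.001, -0.005, -0.16],
    [-0.001, -0.005, -0.18],
    [-0.001, -0.005, -0.18]
  ],
  "grip": [1, 1, 0.5, 0.35, 0.28, 0.25, 0.25, 0.25, 0.25, 0.25, 0.2, 0.1, 0]
}}

```text
clock: 18.23
tool_pos: [0.4987, 0.0479, 0.2656]
eef_rot: [0.656, 0.755, 0.002, 0.001]
contact_force: [0.1, 0.2, -0.5]
opening: 0.988
finger_force: 0.0
```

```bash
python3 - <<'E'
from h import *
places("top",["magnifier","dish_dark","lamp_box","carriage_grip"])
im=cams.snapshot("wrist");places("wrist",["magnifier","dish_dark","carriage_grip","lamp_box"])
cv2.imwrite("pics/w6.png",im[:,:,::-1])
places("scene",["magnifier"])
go([.46,.366,.27],.14)
E
```

```text
magnifier []
dish_dark []
lamp_box [([0.4611, 0.3568, -0.0035], 0.94)]
carriage_grip []
magnifier [([0.6275, 0.0656, 0.1], 0.65)]
dish_dark [([0.6223, 0.0677, -0.0039], 0.74)]
carriage_grip [([0.5014, 0.0477, 0.0875], 0.59)]
lamp_box [([0.6163, 0.1336, -0.0025], 0.56)]
magnifier [([0.6221, 0.0663, 0.1004], 0.86), ([0.4985, 0.0258, -0.0008], 0.3)]
shift [0.3204, 0.0072, -0.0059] turn [-0.0002, -0.0, -0.0] tcp [0.4975 0.0478 0.2641] q7 0.05 t 18.875
```

View pics/w6.png

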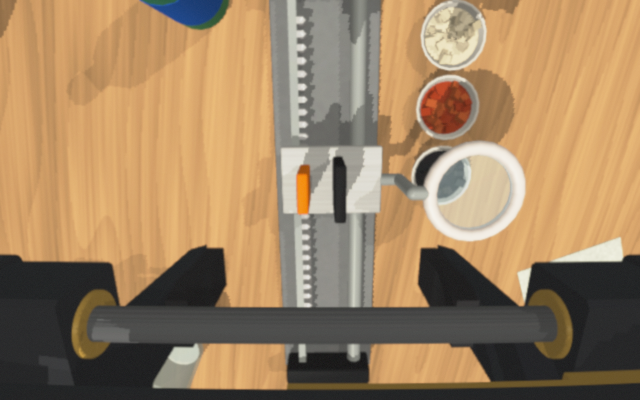

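The tab is out (left edge at x=297, cheek right edge at x=346, the same gap as before pressing). The lens at (474,191) is over the dark dish, with the rest being parallax. Now to the knob.

Call:
{"fn": "jog_arm", "kwargs": {
  "turn": [
    [0, 0, 0],
    [0, 0, 0],
    [0, 0, 0],
    [0, 0, 0],
    [0, 0, 0],
    [0, 0, 0],
    [0, 0, 0],
    [0, 0, 0],
    [0, 0, 0],
    [0, 0, 0],
    [0, 0, 0]
  ],
  "translation": [
    [0.02, 0, -0.03],
    [0.07, 0, -0.035],
    [0.12, 0.005, -0.035],
    [0.17, 0.007, -0.035],
    [0.22, 0.007, -0.035],
    [0.27, 0.007, -0.035],
    [0.31, 0.007, -0.035],
    [0.32, 0.007, -0.035],
    [0.32, 0.007, -0.035],
    [0.32, 0.007, -0.035],
    [0.32, 0.007, -0.035]
  ],
  "grip": [0, 0, 0, 0, 0, 0, 0, 0, 0, 0, 0]
}}

```text
clock: 20.25
tool_pos: [0.4605, 0.3639, 0.2994]
eef_rot: [0.657, 0.754, -0.0, 0.0]
contact_force: [-0.1, 0.7, 0.6]
opening: 1.001
finger_force: 0.0
```

```bash
python3 - <<'E'
from h import *
im=cams.snapshot("wrist");places("wrist",["knob_grip","lamp_box"])
f=im.astype(int);m=(f[...,0]>110)&(f[...,0]>2*f[...,1])&(f[...,0]>2*f[...,2])
n,l,st,ce=cv2.connectedComponentsWithStats(m.astype(np.uint8))
for i in range(1,n):
    if st[i,4]>60:
        c,_=cv2.findContours((l==i).astype(np.uint8),cv2.RETR_EXTERNAL,cv2.CHAIN_APPROX_NONE)
        P=np.array([ray("wrist",p[0],.101)[:2] for p in c[0]],np.float32);print(ce[i],st[i],cv2.minAreaRect(P))
cv2.imwrite("pics/w7.png",im[:,:,::-1])
print(r.get_state()["q"].round(2))
E
```

```text
knob_grip [([0.4587, 0.3667, 0.0922], 0.81)]
lamp_box [([0.4583, 0.3674, 0.0011], 0.65), ([0.4562, 0.3662, 0.0923], 0.47)]
[317.87047841 178.01050175] [294 164  52  29 857] ((0.45744505524635315, 0.3693426251411438), (0.01797817461192608, 0.049040261656045914), 83.35446166992188)
[408.35045317 350.83081571] [391 344  36  16 331] ((0.5795707702636719, 0.19196867942810059), (0.038400448858737946, 0.019280947744846344), 9.869593620300293)
[-0.84  0.59  0.15  1.64 -0.11  0.91 -0.51]
```

View pics/w7.png

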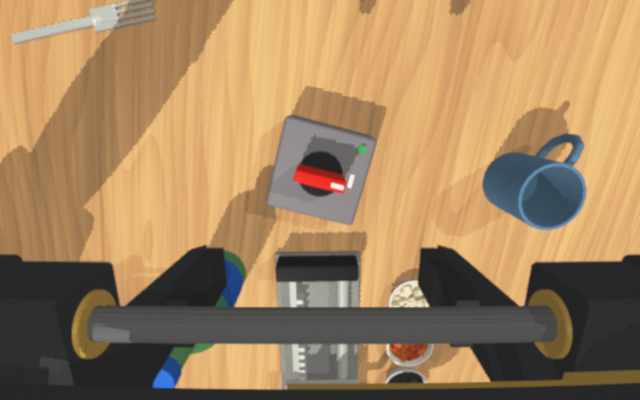

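The red bar is at (318,178), pointing about -6.7° in the world. I'm turning so that the fingers close across it.

```bash
python3 - <<'E'
from h import *
go([.459,.367,.089],1.455)
E
```

```text
shift [0.002, -0.0008, 0.2104] turn [0.0002, 0.0001, -1.3158] tcp [0.4601 0.3651 0.2994] q7 -0.51 t 20.45
```

Call:
{"fn": "jog_arm", "kwargs": {
  "turn": [
    [0, 0, -0.17],
    [0, 0, -0.34],
    [0, 0, -0.51],
    [0, 0, -0.68],
    [0, 0, -0.85],
    [0, 0, -1.02],
    [0, 0, -1.19],
    [0, 0, -1.316],
    [0, 0, -1.316],
    [0, 0, -1.316],
    [0, 0, -1.316],
    [0, 0, -1.316],
    [0, 0, -1.316],
    [0, 0, -1.316]
  ],
  "translation": [
    [0.002, -0.001, 0],
    [0.002, -0.001, 0],
    [0.002, -0.001, 0],
    [0.002, -0.001, 0],
    [0.002, -0.001, 0],
    [0.002, -0.001, 0],
    [0.002, -0.001, 0],
    [0.002, -0.001, 0.03],
    [0.002, -0.001, 0.08],
    [0.002, -0.001, 0.13],
    [0.002, -0.001, 0.13],
    [0.002, -0.001, 0.13],
    [0.002, -0.001, 0.13],
    [0.002, -0.001, 0.13]
  ],
  "grip": [0, 0, 0, 0, 0, 0, 0, 0, 0.2, 0.3, 0.3, 0.3, 0.3, 0.3]
}}

```text
clock: 22.2
tool_pos: [0.4593, 0.3681, 0.1709]
eef_rot: [0.057, 0.998, 0.001, 0.001]
contact_force: [0.3, -0.0, -0.8]
opening: 0.699
finger_force: 0.0
```

```bash
python3 - <<'E'
from h import *
im=cams.snapshot("wrist")
f=im.astype(int);m=(f[...,0]>110)&(f[...,0]>2*f[...,1])&(f[...,0]>2*f[...,2])
n,l,st,ce=cv2.connectedComponentsWithStats(m.astype(np.uint8))
for i in range(1,n):
    if st[i,4]>100:
        c,_=cv2.findContours((l==i).astype(np.uint8),cv2.RETR_EXTERNAL,cv2.CHAIN_APPROX_NONE)
        P=np.array([ray("wrist",p[0],.101)[:2] for p in c[0]],np.float32);print(ce[i],st[i],cv2.minAreaRect(P))
cv2.imwrite("pics/w8.png",im[:,:,::-1])
go([.459,.367,.089],1.455)
E
```

```text
[316.49058824 216.34705882] [ 306  176   22   89 1700] ((0.453490287065506, 0.36532658338546753), (0.012478591874241829, 0.054251670837402344), 83.33580017089844)
shift [0.0002, -0.0011, 0.0816] turn [0.0018, 0.0017, 0.0009] tcp [0.4591 0.3679 0.1706] q7 0.49 t 22.25
```

View pics/w8.png

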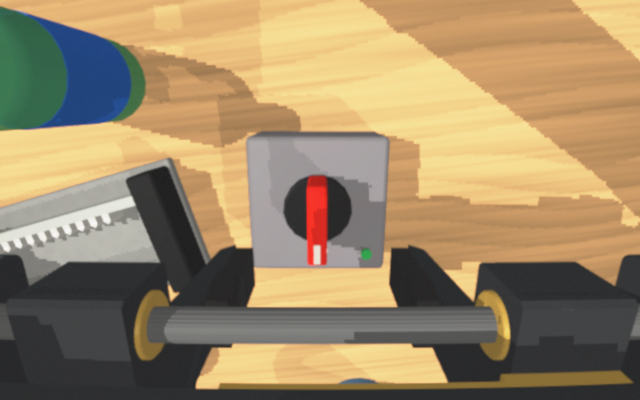

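The bar is at (316,216), parallel to the tool's x, slightly left of centre. I'm descending and gripping.

Call:
{"fn": "jog_arm", "kwargs": {
  "turn": [
    [0, 0, 0],
    [0, 0, 0],
    [0, 0, 0],
    [0, 0, 0],
    [0, 0, 0],
    [0, 0, 0],
    [0, 0, 0],
    [0, 0, 0],
    [0, 0, 0]
  ],
  "translation": [
    [0, -0.002, 0.03],
    [0, -0.002, 0.055],
    [0, -0.002, 0.072],
    [0, -0.002, 0.0815],
    [0, -0.002, 0.0815],
    [0, -0.002, 0.0815],
    [0, -0.002, 0.0815],
    [0, -0.002, 0.0815],
    [0, -0.002, 0.0815]
  ],
  "grip": [0.3, 0.3, 0.3, 0.3, 0.5, 0.8, 1, 1, 1],
  "force": 15
}}

```text
clock: 23.38
tool_pos: [0.4584, 0.3656, 0.088]
eef_rot: [0.057, 0.998, 0.0, 0.0]
contact_force: [0.3, 0.2, 0.3]
opening: 0.156
finger_force: 0.0
```

```bash
python3 - <<'E'
from h import *
s=r.get_state();print(s["opening"]*88,s["contact_force"],s["moment"],s["tool_pos"],s["q"].round(2))
E
```

```text
13.70318582422373 [0.25500822 0.24889437 0.2615454 ] [0.00891952 0.01234442 0.00640536] [0.45842096 0.36561112 0.08796626] [-0.66  0.88 -0.15  1.81  0.26  0.47  0.46]
```

Call:
{"fn": "jog_arm", "kwargs": {
  "turn": [
    [0, 0, 0],
    [0, 0, 0],
    [0, 0, 0],
    [0, 0, 0.1],
    [0, 0, 0.22],
    [0, 0, 0.34],
    [0, 0, 0.46],
    [0, 0, 0.58],
    [0, 0, 0.7],
    [0, 0, 0.82],
    [0, 0, 0.92],
    [0, 0, 1.0],
    [0, 0, 1.0],
    [0, 0, 1.0]
  ],
  "translation": [
    [0, 0, 0],
    [0, 0, 0],
    [0, 0, 0],
    [0, 0, 0],
    [0, 0, 0],
    [0, 0, 0],
    [0, 0, 0],
    [0, 0, 0],
    [0, 0, 0],
    [0, 0, 0],
    [0, 0, 0],
    [0, 0, 0],
    [0, 0, 0],
    [0, 0, 0]
  ],
  "grip": [1, 1, 1, 1, 1, 1, 1, 1, 1, 1, 1, 1, 1, 1],
  "force": 35
}}

```text
clock: 25.12
tool_pos: [0.4584, 0.3654, 0.0879]
eef_rot: [0.528, 0.849, 0.0, 0.0]
contact_force: [0.1, -1.5, 4.3]
opening: 0.131
finger_force: 35.0
```

```bash
python3 - <<'E'
from h import *
s=r.get_state();print(s["opening"]*88,s["contact_force"],s["moment"],s["tool_pos"],s["q"].round(2))
go(s["tool_pos"],1.455-1.1)
E
```

```text
11.523221737632909 [ 0.09268126 -1.52881046  4.29828736] [-0.28729665  0.12301633  0.09788823] [0.45840564 0.36544762 0.08788474] [-0.8   0.88  0.08  1.81 -0.14  0.45 -0.16]
shift [0.0, 0.0, 0.0] turn [0.0002, 0.0, 0.1025] tcp [0.4584 0.3654 0.0879] q7 -0.16 t 25.125
```

Call:
{"fn": "jog_arm", "kwargs": {
  "turn": [
    [0, 0, 0.05],
    [0, 0, 0.09],
    [0, 0, 0.11],
    [0, 0, 0.13],
    [0, 0, 0.13]
  ],
  "translation": [
    [0, 0, 0],
    [0, 0, 0],
    [0, 0, 0],
    [0, 0, 0],
    [0, 0, 0]
  ],
  "grip": [1, 1, 1, 1, 1]
}}

```text
clock: 25.75
tool_pos: [0.4584, 0.3655, 0.0879]
eef_rot: [0.583, 0.812, 0.0, 0.0]
contact_force: [-0.0, -1.1, 5.0]
opening: 0.134
finger_force: 35.0
```

```bash
python3 - <<'E'
from h import *
s=r.get_state();print(s["contact_force"],s["moment"]);go(s["tool_pos"],1.455-1.1)
im=cams.snapshot("wrist");cv2.imwrite("pics/w9.png",im[:,:,::-1])
E
```

```text
[-0.04431418 -1.05357347  4.96441974] [-0.4133803   0.08632991  0.436717  ]
shift [0.0, 0.0, 0.0] turn [0.0003, 0.0002, -0.0291] tcp [0.4584 0.3655 0.0879] q7 -0.24 t 25.75
```

The moment jumped from 0.10 to 0.44 N m, so the knob is at its stop. I'm releasing and lifting.

Call:
{"fn": "jog_arm", "kwargs": {
  "turn": [
    [0, 0, -0.02],
    [0, 0, -0.02],
    [0, 0, -0.02],
    [0, 0, -0.02],
    [0, 0, -0.02],
    [0, 0, -0.02],
    [0, 0, -0.02],
    [0, 0, -0.02],
    [0, 0, -0.02],
    [0, 0, -0.02],
    [0, 0, -0.02],
    [0, 0, -0.02]
  ],
  "translation": [
    [0, 0, 0],
    [0, 0, 0],
    [0, 0, 0],
    [0, 0, 0],
    [0, 0, 0],
    [0, 0, -0.02],
    [0, 0, -0.06],
    [0, 0, -0.11],
    [0, 0, -0.16],
    [0, 0, -0.2],
    [0, 0, -0.21],
    [0, 0, -0.21]
  ],
  "grip": [0, 0, 0, 0, 0, 0, 0, 0, 0, 0, 0, 0]
}}

```text
clock: 27.3
tool_pos: [0.4581, 0.3655, 0.2976]
eef_rot: [0.575, 0.818, 0.0, -0.0]
contact_force: [0.3, -0.2, -0.6]
opening: 0.999
finger_force: 0.0
```

```bash
python3 - <<'E'
from h import *
places("scene",["jar","magnifier","dish_dark","water_bottle","mug","tumbler","sugar_jar"])
places("top",["jar","magnifier","dish_dark","coaster"])
w=cams.snapshot("wrist");s=cams.snapshot("scene")
cv2.imwrite("pics/fin.png",np.vstack([cv2.resize(s[150:320,190:490],(600,340)),cv2.resize(w[60:320,120:520],(400,260))[:, :] if 0 else cv2.copyMakeBorder(w[60:310,120:520],0,0,0,200,0)])[:,:,::-1])
print(r.get_state()["clock"])
E
```

```text
jar [([0.5036, -0.3441, 0.003], 0.84), ([0.3499, 0.2107, 0.0041], 0.28)]
magnifier [([0.6194, 0.0615, 0.0972], 0.77)]
dish_dark [([0.6224, 0.062, -0.002], 0.75)]
water_bottle [([0.3495, 0.208, 0.0041], 0.87)]
mug [([0.6972, 0.3793, -0.0004], 0.83)]
tumbler [([0.3517, -0.2134, 0.0009], 0.61), ([0.5086, -0.3431, 0.0025], 0.15)]
sugar_jar [([0.6959, -0.3707, 0.0035], 0.7), ([0.5029, -0.344, 0.0054], 0.45)]
jar [([0.5031, -0.3435, 0.0101], 0.81)]
magnifier [([0.621, 0.0658, 0.103], 0.77)]
dish_dark [([0.625, 0.0684, -0.0035], 0.39)]
coaster [([0.5054, -0.3433, 0.0046], 0.75)]
28.05
```

View pics/fin.png

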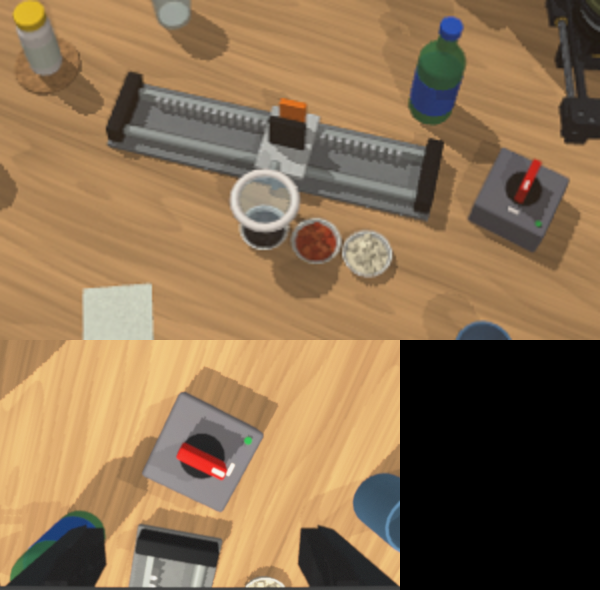

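The jar is upright on the coaster at (40,40). The lens is over the dark dish at (265,205), with the tab out. The knob has sprung back to rest at (205,460), and the other objects haven't moved. Handing in.

```bash
python3 -c "
from plant import r
print(r.finish_job())"
```

```text
the job is handed in; nothing more can be done
None
```

The job is handed in at about 28 s: the jar stands on the coaster, the magnifier is locked with its lens within about 5 mm of the dark dish's centre, and the knob was twisted to its stop and sprang back. I could not see a lamp signal in the pictures, so the lamp being on rests on the torque jump I felt at the stop.

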